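# Refile the swatch plates and reverse the slide tray

### The job

Get the colour swatch plates back into their slide case: draw the tray out of the pink sleeve, turn over any plate that lies cork side up, and stack all the plates on the counter flat in the tray with their coloured faces up. Then put the tray back the other way round, green tab outward to show the set is complete, and push it fully home in the sleeve. Leave the ink bottles, the tattoo machine and the needle carton where they are.

Things in the scene. Friction and masses are not known exactly. Their poses are not given: they have to be found in the camera images.
- sleeve: see-through pink sleeve screwed to the counter, 128 (x) x 80 (y) x 41 (z) mm, no bottom (the tray slides on the counter). Origin at the centre of its footprint, on the counter; x is the sliding axis, pointing inward. With the tray fully home the tray's origin is at local x = -17.5 mm: inner tab against the stop wall, only the outer tab sticking out, 31 mm
- mouth (a point): middle of the sleeve's open end, at counter height, at sleeve x = -64 mm; it faces roughly the robot. Inside the sleeve is 72 mm wide, 37 mm high and 124 mm deep to the stop wall
- tray: white loose slide tray, 160 g, body 95 (x) x 66 (y) x 33 (z) mm plus a pull tab on each end (155 mm over the tabs). Origin at the centre of its underside; x runs from the red tab end (-x) to the green tab end (+x). It starts empty in the sleeve, red tab outward, fully in or up to 15 mm short of it, and slides freely
- pocket (a point): centre of the tray's inner floor, 5 mm above its underside. Pocket 87 x 58 mm, walls 4 mm; it holds three 8 mm plates stacked flat. Each long side has a thumb cut-out 48 mm wide at its middle, where the wall is only 13 mm high (from the counter): fingers holding a plate by its long edges can go down there, and the tray can be gripped there across its 66 mm width
- red_tab (a point): middle of the red pull tab: an upright fin 10 mm thick (tray y), 30 mm long (tray x), from 2 to 28 mm above the tray's underside. The point is 15 mm above the underside at tray x = -64.5 mm
- green_tab (a point): middle of the green pull tab, the same fin on the other end, at tray x = +64.5 mm
- upstand: folded steel upstand screwed to the counter, 260 long (its y), 48 mm high. Origin on the counter below the middle of its top edge; x points from the robot's side into it. Its front face is hollow-curved: it rises from the counter at local x = -26 mm at 48 degrees and steepens to 78 degrees at the top edge (local x = 0). Upright behind; a 26 mm flange 2 mm high at its back, then clear counter
- upstand_top (a point): middle of the upstand's top edge. A flat plate pushed square into the face by its near short edge climbs it (up to 20 N) and, with its foot at about local x = -28 mm, stays leaning at some 60 degrees over this edge, its upper end about 20 mm above and 12 mm past it. Pulled back from behind by that upper end it falls over towards the robot, turned over
- plate_blue: colour swatch plate, rigid, 80 (x) x 52 (y) x 8 (z) mm, about 60 g; white with four blue shades on its face, brown cork on its back. Origin at its centre (4 mm above the counter when it lies flat); +z points out of the coloured face, so z up is face up and z down is face down; x is the long way. Starts face down.
- plate_magenta: colour swatch plate, rigid, 80 (x) x 52 (y) x 8 (z) mm, about 60 g; white with four magenta shades on its face, brown cork on its back. Origin at its centre (4 mm above the counter when it lies flat); +z points out of the coloured face, so z up is face up and z down is face down; x is the long way. Starts face down.
- plate_teal: colour swatch plate, rigid, 80 (x) x 52 (y) x 8 (z) mm, about 60 g; white with four teal shades on its face, brown cork on its back. Origin at its centre (4 mm above the counter when it lies flat); +z points out of the coloured face, so z up is face up and z down is face down; x is the long way. Starts face down.
- plate_yellow: colour swatch plate, rigid, 80 (x) x 52 (y) x 8 (z) mm, about 60 g; white with four yellow shades on its face, brown cork on its back. Origin at its centre (4 mm above the counter when it lies flat); +z points out of the coloured face, so z up is face up and z down is face down; x is the long way. Starts face up. Two or three of the four plates are present.
- ink_black: black ink bottle, round, 36 mm across, 98 mm high, 110 g; origin at the centre of its underside. Leave alone
- ink_red: red ink bottle, the same size. Leave alone
- machine: brass coil tattoo machine on a 100 x 50 mm rubber foot, 70 mm high; origin under its centre. Leave alone
- needle_box: white carton of needle cartridges 60 x 110 x 50 mm, 220 g, pink band; origin under its centre. Leave alone
Things that resemble listed ones, but are neither listed nor needed, are in the scene too. Leave any black or orange look-alike of the plate_magenta alone.

How it is judged (in metres and radians):
On the way, in this order (a step that is already met when the one before it is completed fails the run):
1. the tray has been drawn out so that its pocket is clear of the sleeve ((x of tray in the frame of sleeve below -0.107 m or y of tray in the frame of sleeve below -0.08 m or y of tray in the frame of sleeve above 0.08 m)), for 0.2 s.
2. all the plates lie flat in the drawn-out tray, coloured faces up (x of plate_blue in the frame of tray between -0.006 and 0.006 m and y of plate_blue in the frame of tray between -0.006 and 0.006 m and z of plate_blue in the frame of tray between 0.004 and 0.031 m and angle between each of plate_blue, plate_magenta, plate_teal, plate_yellow's own z axis and vertical below 0.2 rad and linear speed of each of plate_blue, plate_magenta, plate_teal, plate_yellow, tray below 0.02 m/s and x of plate_magenta in the frame of tray between -0.006 and 0.006 m and y of plate_magenta in the frame of tray between -0.006 and 0.006 m and z of plate_magenta in the frame of tray between 0.004 and 0.031 m and x of plate_teal in the frame of tray between -0.006 and 0.006 m and y of plate_teal in the frame of tray between -0.006 and 0.006 m and z of plate_teal in the frame of tray between 0.004 and 0.031 m and x of plate_yellow in the frame of tray between -0.006 and 0.006 m and y of plate_yellow in the frame of tray between -0.006 and 0.006 m and z of plate_yellow in the frame of tray between 0.004 and 0.031 m and (x of tray in the frame of sleeve below -0.107 m or y of tray in the frame of sleeve below -0.08 m or y of tray in the frame of sleeve above 0.08 m)), for 0.2 s.
At the end, for the whole second after the job is handed in: every plate present lies flat in the tray (centre within 6 mm of the pocket's middle each way, tilt under 0.2 rad), coloured face up; the tray is fully home in the sleeve (within 6 mm of the stop) with the green tab outward; all released and at rest (x of plate_blue in the frame of tray between -0.006 and 0.006 m and y of plate_blue in the frame of tray between -0.006 and 0.006 m and z of plate_blue in the frame of tray between 0.004 and 0.031 m and angle between each of plate_blue, plate_magenta, plate_teal, plate_yellow's own z axis and vertical below 0.2 rad and linear speed of each of plate_blue, plate_magenta, plate_teal, plate_yellow, tray below 0.02 m/s and x of plate_magenta in the frame of tray between -0.006 and 0.006 m and y of plate_magenta in the frame of tray between -0.006 and 0.006 m and z of plate_magenta in the frame of tray between 0.004 and 0.031 m and x of plate_teal in the frame of tray between -0.006 and 0.006 m and y of plate_teal in the frame of tray between -0.006 and 0.006 m and z of plate_teal in the frame of tray between 0.004 and 0.031 m and x of plate_yellow in the frame of tray between -0.006 and 0.006 m and y of plate_yellow in the frame of tray between -0.006 and 0.006 m and z of plate_yellow in the frame of tray between 0.004 and 0.031 m and x of tray in the frame of sleeve between -0.0235 and -0.012 m and y of tray in the frame of sleeve between -0.006 and 0.006 m and height (world z) of tray below 0.006 m and angle between tray's own z axis and vertical below 0.1 rad and x of green_tab in the frame of sleeve below -0.06 m); the robot touches nothing.
It fails at once if the black ink bottle is pushed more than 30 mm or tipped over (distance of ink_black from where it was at the start of the episode above 0.03 m or angle between ink_black's own z axis and vertical above 0.5 rad).
It fails at once if the red ink bottle is pushed more than 30 mm or tipped over (distance of ink_red from where it was at the start of the episode above 0.03 m or angle between ink_red's own z axis and vertical above 0.5 rad).
It fails at once if the tattoo machine is pushed more than 30 mm or tipped over (distance of machine from where it was at the start of the episode above 0.03 m or angle between machine's own z axis and vertical above 0.5 rad).
It fails at once if the needle carton is pushed more than 30 mm or tipped over (distance of needle_box from where it was at the start of the episode above 0.03 m or angle between needle_box's own z axis and vertical above 0.5 rad).
Of plate_blue, plate_magenta, plate_teal, plate_yellow only 2 to 3 are there at a start; the rules pass over those that are not, and their reading is None.
At some moment in a run one of plate_blue, plate_magenta, plate_teal, plate_yellow may be knocked a few centimetres aside while the robot is not near it.
Once in a run the grip may slacken for a moment while it holds something.
It also fails if it takes over 210 s, if anything falls off the work surface, if the arm or the gripper's body presses on something with over 40 N, if the wrist force passes 120 N, or if a joint passes its speed limit or range.

### The arm

A 7-joint arm with a two-finger parallel gripper is mounted at the origin on the work surface. World frame = base frame: x ahead of the robot, y to its left, z up, the work surface at z = 0. Lengths are in mm, angles in rad, forces in N, time in s.
With the tool pointing down it reaches from about 400 to 875 mm from the base axis. Payload 19.3 kg.
Tool frame: the origin (TCP) lies at the very end of the fingers, on their centre line; the grasp point (between the pads) lies 19 mm behind it (grip_point_offset is the z of the grasp point in the tool frame, in mm); z points along the fingers, y is the line along which they close (so a half turn about z gives the same grasp; the last joint's range is limited). The gripper opens to 85 mm and grips with 20 to 120 N. Pads are 22 mm wide; open, the fingers measure 114 mm over their backs; the gripper's body (76 mm by 85 mm) begins 54 mm behind the grasp point. The pads swing forward as they close: fully open they stand 13 mm farther back than shut.
Start: joints at [1.128, 0.521, -0.036, 1.599, 0.021, 1.021, -0.113], TCP at [227.612, -582.072, 231.291] pointing down, gripper open.
Joint ranges: [-2.91, 2.91], [-0.3, 2.13], [-1.5, 1.42], [0.17, 2.43], [-1.26, 4.41], [0.16, 1.93], [-2.52, 2.52]. Speed limits (rad/s): [1.89, 1.89, 2.39, 2.39, 3.01, 3.01, 3.01].

### API

Orientations are given as a 3x3 rotation matrix whose columns are the frame's x, y, z axes.
In Python, from workcell import movep, movel, goto_joints, open_gripper, clamp, wait, inverse_kinematics, read_state, camera, PlanningError, finish_job, grip_point_offset gives the robot as it stands. Calls block until the motion is done:
- movep(position, orientation): joint-space move of the TCP to a pose.
- movel(position, frame=None, max_speed=150, guard=None): straight line of the TCP; frame=None keeps the orientation; max_speed is the mean speed in mm/s. With guard (N) it stops when the force on the tool has changed by that much, and returns True; else False.
- goto_joints(angles): joint-space move.
- open_gripper() and clamp(): open the fingers fully, or close them until they stop; the grip force is fixed at half the most.
- wait(seconds).
- inverse_kinematics(position, orientation): joint angles nearest the present ones, or None.
- read_state(): the state.
- camera(name): name is "side" or "top" or "wrist"; returns a dict with "image" (384x512x3 uint8, blue, green, red), "range_z" (384x512 float32, mm along the optical axis (not along the pixel's ray), 0 where there is no reading), "fx", "fy", "cx", "cy" (pixels), "dist_coeffs" ([k1, k2, p1, p2, k3] as OpenCV has them; the pictures are not rectified), "cam_to_world" (4x4, takes a point from camera to world coordinates). Camera axes: x right, y up, looking along -z (the intrinsics and any distortion apply to the point x, -y, -z); pixel columns grow to the right and rows downward; lengths in mm; the calibration is good to about 2 mm. A picture is of the moment at which its call begins.
A pose or a line that the arm cannot do raises PlanningError and nothing moves.
- finish_job(): hands the job in; it is judged then, once.
The state is a dict: "time": time; "qpos": joint angles; "qvel": joint speeds; "joint_efforts": joint torques, N m; "eef_pos": TCP position; "tool_rot": TCP orientation; "ft_force": force on the tool from outside, world axes, zero at the start; "torque": the same for the moment, N m; "finger_gap": finger opening in mm; "gripper_force": force on a finger pad.
Only numpy, scipy, OpenCV 4.12 (cv2) and the standard library are available. Lean on these libraries where they do the work, as an engineer would, in place of code of your own. Each camera call takes 0.05 s, during which the arm holds its last target. There are 200 camera calls.

## Working session

There is one attempt and no reset: what is moved stays moved. The work goes in short steps, each a Python script; the robot and the scene stay as the last script left them, time stands still between calls to the robot, and variables do not carry over. Pictures are saved under pics/ and viewed, at most 17 in all, crops included, and the job is handed in when it is done.

```bash
mkdir -p pics; ls
cat > h.py <<'E'
import numpy as np, cv2
from workcell import *
def snap(name, out):
    c=camera(name); cv2.imwrite(f'pics/{out}.png',c['image']); np.savez(f'pics/{out}.npz',**c); return c
def load(out): return dict(np.load(f'pics/{out}.npz'))
def px(c,pts,z=None):
    """pixels -> world; z=None uses depth, else intersect plane z"""
    K=np.array([[c['fx'],0,c['cx']],[0,c['fy'],c['cy']],[0,0,1.]])
    u=cv2.undistortPoints(np.array(pts,float).reshape(-1,1,2),K,np.array(c['dist_coeffs'],float)).reshape(-1,2)
    T=c['cam_to_world']; r=[]
    for (a,b),p in zip(u,pts):
        d=np.array([a,-b,-1.])
        if z is None: s=float(c['range_z'][int(round(p[1])),int(round(p[0]))])
        else: s=(z-T[2,3])/(T[:3,:3]@d)[2]
        r.append(T[:3,:3]@(d*s)+T[:3,3])
    return np.array(r)
def down(a):
    """tool down, closing axis y at angle a (rad) in world"""
    y=np.array([np.cos(a),np.sin(a),0]); z=np.array([0,0,-1.]); return np.column_stack([np.cross(y,z),y,z])
E
python3 - <<'E'
from h import *
a=snap('top','t0'); b=snap('side','s0')
print(a['cam_to_world'],b['cam_to_world'],a['fx'],a['dist_coeffs'],grip_point_offset)
cv2.imwrite('pics/t0b.png',cv2.resize(a['image'],(800,600),interpolation=cv2.INTER_CUBIC))
E
```

```text
pics
[[ 7.80057393e-04  9.84732484e-01 -1.74072761e-01  3.73221505e+02]
 [-9.99824979e-01  4.02184270e-03  1.82712003e-02  5.95777365e+01]
 [ 1.86923377e-02  1.74028042e-01  9.84563272e-01  1.10122067e+03]
 [ 0.00000000e+00  0.00000000e+00  0.00000000e+00  1.00000000e+00]] [[-7.80396027e-01  4.78263934e-01 -4.02797282e-01  8.55023282e+01]
 [-6.25282660e-01 -5.94936232e-01  5.05047003e-01  5.88774453e+02]
 [ 1.90706948e-03  6.45998831e-01  7.63336016e-01  9.15304347e+02]
 [ 0.00000000e+00  0.00000000e+00  0.00000000e+00  1.00000000e+00]] 378.9055387625072 [-0.06701276  0.          0.          0.          0.        ] -18.700000000000003
```

View pics/t0b.png

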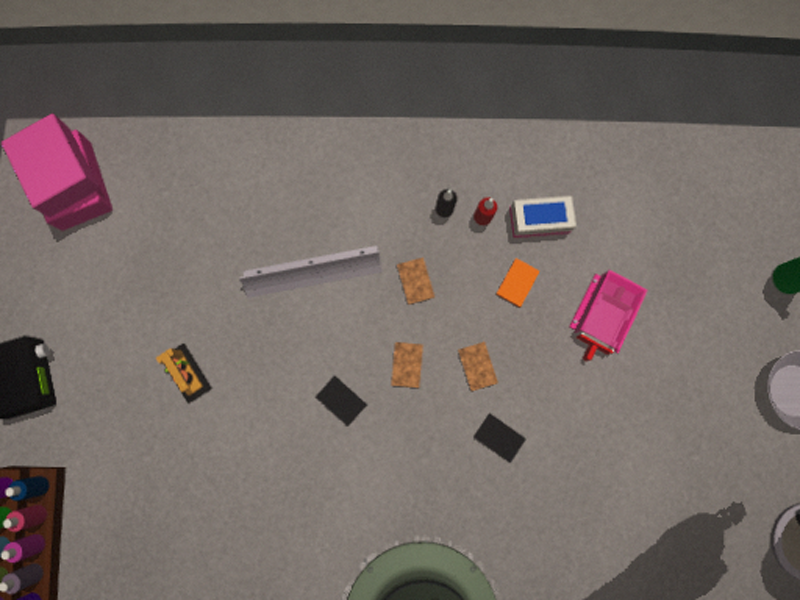

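View pics/s0.png

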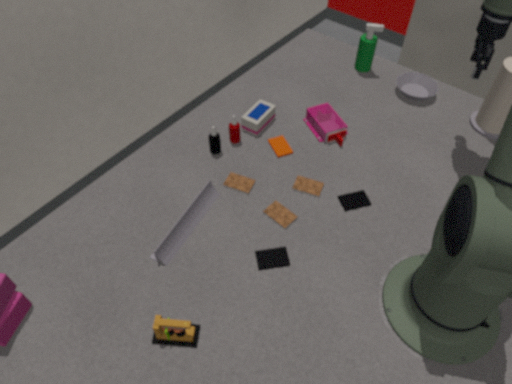

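Top view (800x600): the three cork-side-up plates are at (415,281), (407,365) and (478,366). Look-alikes are orange (518,283), black (341,400) and black (499,438). The sleeve is at (608,312) with the red tab at (591,350), the upstand runs (243,283)–(379,255), the machine is at (183,373), the bottles at (446,203) and (486,210), and the carton at (543,217). I take the three cork rectangles as the plates and will check them in a close crop.

```bash
cat >> h.py <<'E'
def rects(c,mask,z,amin=60):
    n,l,st,_=cv2.connectedComponentsWithStats(mask.astype(np.uint8)); out=[]
    for i in range(1,n):
        if st[i,4]<amin: continue
        cs,_=cv2.findContours((cv2.resize((l==i).astype(np.uint8)*255,None,fx=4,fy=4,interpolation=cv2.INTER_LINEAR)>127).astype(np.uint8),0,2)
        p=(max(cs,key=cv2.contourArea).reshape(-1,2)+.5)/4-.5
        w=px(c,p,z)[:,:2].astype(np.float32)
        (x,y),(a,b),t=cv2.minAreaRect(w)
        if a<b: a,b,t=b,a,t+90
        t=(t+90)%180-90
        out.append((round(x,1),round(y,1),round(a,1),round(b,1),round(t,1),[int(v) for v in p.mean(0)]))
    return out
def corks(c):
    h=cv2.cvtColor(c['image'],cv2.COLOR_BGR2HSV)
    m=(h[...,0]>4)&(h[...,0]<18)&(h[...,1]>90)&(h[...,1]<215)&(h[...,2]>70)
    m=cv2.morphologyEx(m.astype(np.uint8),cv2.MORPH_CLOSE,np.ones((3,3)))
    return [r for r in rects(c,m,8) if 60<r[2]<100 and 40<r[3]<65]
E
python3 - <<'E'
from h import *
c=load('t0'); im=c['image']
print(corks(c))
A=cv2.resize(im[150:190,150:250],(800,320),interpolation=cv2.INTER_CUBIC)
B=cv2.resize(im[165:235,350:430],(320,280),interpolation=cv2.INTER_CUBIC)
C=cv2.resize(im[160:255,240:330],(265,280),interpolation=cv2.INTER_CUBIC)
D=np.zeros((600,800,3),np.uint8); D[:320]=A; D[320:,:320]=B; D[320:,330:595]=C
cv2.imwrite('pics/crop1.png',D)
E
```

```text
[(609.4, 10.5, 82.8, 54.8, 15.7, [265, 179]), (607.4, -184.2, 87.0, 56.3, -29.5, [331, 179]), (451.2, 26.8, 82.4, 54.6, -5.6, [259, 233]), (448.1, -104.0, 82.2, 55.0, 16.6, [305, 234])]
```

View pics/crop1.png

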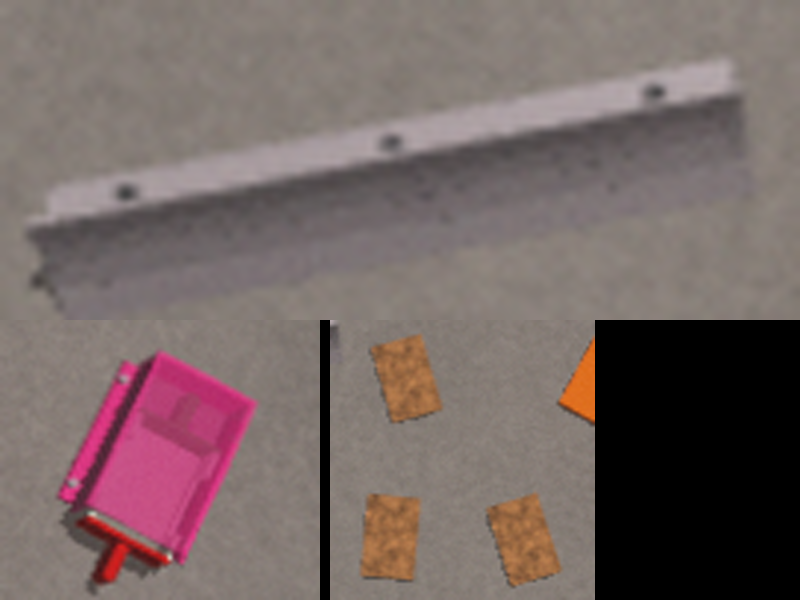

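Run:
```python
from h import *
c=load('t0')
f=lambda X,Y,s,x0,y0:((X+.5)/s-.5+x0,(Y+.5)/s-.5+y0)
up=[f(*p,8,150,150) for p in [(28,225),(740,93)]]
t=px(c,up,48)[:,:2]; print('top',t,np.linalg.norm(t[1]-t[0]))
b=px(c,[f(*p,8,150,150) for p in [(65,318),(750,195)]],0)[:,:2]; print('base',b,np.linalg.norm(b[1]-b[0]))
d=t[0]-t[1]; yl=d/np.linalg.norm(d); xl=np.array([yl[1],-yl[0]]); print('upstand',t.mean(0),'x',xl,np.degrees(np.arctan2(xl[1],xl[0])),'base local x',(b-t.mean(0))@xl)
s=px(c,[f(X,Y-320,4,350,165) for X,Y in [(158,352),(255,402),(182,562),(78,510)]],41)[:,:2]
print('sleeve',s.round(1),[np.linalg.norm(s[i]-s[(i+1)%4]).round(1) for i in range(4)],s.mean(0))
x=(s[0]+s[1]-s[2]-s[3]); print('ang',np.degrees(np.arctan2(x[1],x[0])), np.degrees(np.arctan2(*(s[0]-s[3])[::-1])),np.degrees(np.arctan2(*(s[1]-s[2])[::-1])),np.degrees(np.arctan2(*(s[1]-s[0])[::-1]))+90)
fin=px(c,[f(X,Y-320,4,350,165) for X,Y in [(123,545),(103,578)]],28); print('fin',fin)
# depth-based sleeve check
w=np.array([px(c,[(u,v)])[0] for u in range(365,418) for v in range(168,230)]); 
m=(w[:,2]>34)&(w[:,2]<48)
print('depth sleeve',m.sum(),cv2.minAreaRect(w[m][:,:2].astype(np.float32)))
w=np.array([px(c,[(u,v)])[0] for u in range(150,246) for v in range(155,195)]); m=(w[:,2]>44)&(w[:,2]<52)
print('depth upstand',m.sum(),cv2.minAreaRect(w[m][:,:2].astype(np.float32)),np.percentile(w[:,2],[1,50,99]))
```

```text
top [[604.19427812 332.4392118 ]
 [653.60933081  79.60426628]] 257.6186272580817
base [[579.60284308 329.4110379 ]
 [627.2268602   76.50437189]] 257.3515663896922
upstand [628.90180447 206.02173904] x [0.98143115 0.19181475] 11.058709935345002 base local x [-24.71564879 -26.48718393]
sleeve [[ 624.3 -348.7]
 [ 587.6 -418.8]
 [ 471.1 -356.9]
 [ 508.3 -283.2]] [np.float64(79.1), np.float64(131.9), np.float64(82.5), np.float64(133.2)] [ 547.85280066 -351.8715587 ]
ang -28.715196767470797 -29.437588658014175 -27.98566086135251 -27.67053111120535
fin [[ 484.65067219 -319.16464146   28.        ]
 [ 460.91401175 -303.25588581   28.        ]]
depth sleeve 1244 ((547.158935546875, -352.2515869140625), (82.53875732421875, 139.63143920898438), 61.10758590698242)
depth upstand 164 ((629.0899047851562, 207.4722900390625), (7.593068599700928, 255.9859619140625), 11.485712051391602) [-3.59925469  2.24546375 49.91483404]
```

```bash
cat >> h.py <<'E'
S0=np.array([547.5,-352.]); SA=np.radians(-28.7)
U0=np.array([629.,206.5]); UA=np.radians(11.2)
def fr(o,a,x,y,z): return np.array([o[0]+x*np.cos(a)-y*np.sin(a),o[1]+x*np.sin(a)+y*np.cos(a),z])
def sl(x,y=0,z=0): return fr(S0,SA,x,y,z)
def us(x,y=0,z=0): return fr(U0,UA,x,y,z)
def loc(o,a,p): 
    d=np.array(p[:2])-o; return np.array([d[0]*np.cos(a)+d[1]*np.sin(a),-d[0]*np.sin(a)+d[1]*np.cos(a)])
def best(pos,a):
    """pick a or a+pi, by smallest |q7| """
    o=[(abs(q[6]),b) for b in (a,a+np.pi) if (q:=inverse_kinematics(pos,down(b))) is not None]
    return down(min(o)[1])
def st(*k):
    s=read_state(); print('t %.1f gap %.1f f %.1f'%(s['time'],s['finger_gap'],s['gripper_force']),np.round(s['eef_pos'],1),np.round(s['ft_force'],1)); return s
E
python3 - <<'E'
from h import *
ya=SA+np.pi/2
for p in (sl(-86,0,120),sl(-155,0,100)):
    for b in (ya,ya+np.pi): print(inverse_kinematics(p,down(b)))
R=best(sl(-86,-1,100),ya)
movep(sl(-86,-1,100),R); st()
movel(sl(-86,-1,7)); clamp(); s=st()
if 7<s['finger_gap']<14:
    movel(sl(-86-133,0,7)); s=st()
    print(loc(S0,SA,s['eef_pos']))
    open_gripper(); movel(sl(-86-133,0,90)); snap('top','t1'); st()
    c=load('t1'); cv2.imwrite('pics/t1c.png',cv2.resize(c['image'][150:300,260:460],(800,600),interpolation=cv2.INTER_CUBIC))
E
```

```text
[ 0.88601073  0.62923089 -0.57833938  1.83382818  0.45803899  0.81471576
  1.14411737]
[ 0.40862271  0.57495757  0.09580126  1.85988862 -0.07984693  0.71041923
 -1.52202673]
[ 0.89550221  0.57004845 -0.55977337  2.02228374  0.47443642  0.67805094
  1.09947653]
[ 0.41122052  0.52227172  0.08275281  2.04724133 -0.07590856  0.57487559
 -1.5249805 ]
t 1.5 gap 85.2 f 0.0 [ 471.2 -312.6  100.1] [-0.7 -0.9 -0.8]
t 3.0 gap 8.3 f 59.8 [ 471.8 -311.7    7.3] [-1.   0.   5.1]
t 4.0 gap 8.6 f 62.4 [ 354.6 -246.5    7.1] [-8.5  6.  23.1]
[-2.19870054e+02 -1.42243345e-01]
t 5.5 gap 85.5 f 0.0 [ 355.  -246.6   89.2] [0.  0.7 0.2]
```

View pics/t1c.png

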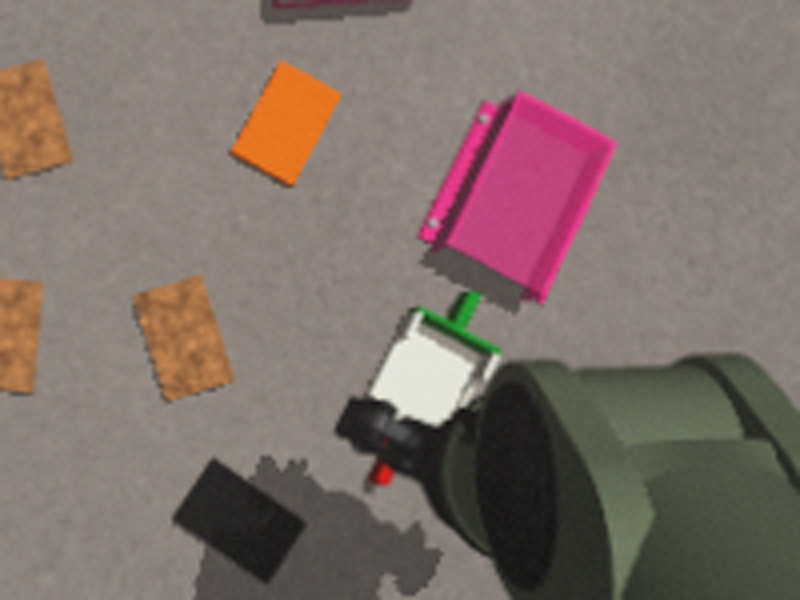

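The tray is out: its green end edge runs (418,310)–(498,350) and the green fin tip is at (474,293). Next I measure its centre and turn it half round.

Run:
```python
from h import *
c=load('t1')
f=lambda X,Y:((X+.5)/4-.5+260,(Y+.5)/4-.5+150)
g=px(c,[f(418,310),f(498,350)],33); q=px(c,[f(474,293)],28)
L=[loc(S0,SA,p) for p in g]; print(L, loc(S0,SA,q[0]))
tx=np.mean(L,0)[0]-47.5; ty=np.mean(L,0)[1]; print(tx,ty)
ya=SA+np.pi/2
movel(sl(tx,0,90)); movel(sl(tx,0,3)); clamp(); s=st(); 
if 60<s['finger_gap']<70:
    movel(sl(tx,0,20)); R0=s['tool_rot']; q=np.array(read_state()['qpos']); print(q[6],best(sl(tx,0,20),ya))
    sg=-np.sign(q[6])
    # rotate in steps
    a0=np.arctan2(R0[1][1],R0[0][1])
    for k in range(1,7):
        # tool down: +q7 direction unknown -> try the one that IK gives reducing |q7|
        cand=[(inverse_kinematics(sl(tx,0,20),down(a0+d*k*np.pi/6)),d) for d in ((1,-1) if k==1 else (D,))]
        cand=[(x,d) for x,d in cand if x is not None]
        if k==1: cand.sort(key=lambda t:abs(t[0][6]))
        D=cand[0][1]; goto_joints(cand[0][0])
    print('end',read_state()['qpos'])
    movel(sl(-157,0,20)); movel(sl(-157,0,3),max_speed=60,guard=25); st(); open_gripper(); movel(sl(-157,0,120)); st()
```

```text
[array([-111.04129897,   33.64930321]), array([-108.90097723,  -29.81400437])] [-79.28144477   1.9190799 ]
-157.4711380962527 1.917649420991241
t 7.2 gap 63.1 f 60.2 [ 409.8 -276.8    4.4] [-4.7  2.  21. ]
0.9724071510982287 [[ 0.87714616 -0.4802235   0.        ]
 [-0.4802235  -0.87714616  0.        ]
 [ 0.          0.         -1.        ]]
end [ 0.26514433  0.69788781  0.28202395  2.08830845 -0.4595772   0.41473485
 -1.15107763]
t 10.7 gap 62.9 f 90.4 [ 410.  -276.7    2.3] [0.2 0.5 3.2]
t 12.0 gap 85.2 f 0.0 [ 409.5 -276.3  119.4] [-0.  -0.4  0.1]
```

```bash
cat >> h.py <<'E'
def pick(x,y,ang,z=2,up=90):
    """ang: long axis, deg"""
    p=np.array([x,y,0.]); R=best(p+[0,0,up],np.radians(ang)+np.pi/2)
    movep(p+[0,0,up],R); movel(p+[0,0,z]); clamp(); s=st(); return 46<s['finger_gap']<55
def lay(yl,xl=-80):
    R=best(us(xl,yl,60),UA+np.pi/2)
    e=read_state()['eef_pos']; movel([e[0],e[1],70])
    movep(us(xl,yl,70),R); print('held',read_state()['finger_gap']); movel(us(xl,yl,4),max_speed=100); open_gripper(); movel(us(xl,yl,50))
def push(yl,end=-46,start=-140):
    clamp(); movel(us(start,yl,50)); movel(us(start,yl,3)); g=movel(us(end,yl,3),max_speed=60,guard=45); s=st(); print('guard',g,loc(U0,UA,s['eef_pos']))
    movel(us(end-8,yl,3)); movel(us(end-8,yl,110))
def pull(yl,end=-62):
    movel(us(42,yl,110)); movel(us(42,yl,57)); g=movel(us(end,yl,57),max_speed=80,guard=25); s=st(); print('guard',g)
    movel(us(end,yl,110))
E
python3 - <<'E'
from h import *
if pick(609.4,10.5,15.7):
    lay(-40); snap('top','t2'); push(-40)
    snap('side','s2'); snap('top','t2b'); st()
    a=load('t2')['image'][130:280,150:350]; b=load('s2')['image'][150:300,100:300]
    cv2.imwrite('pics/p2.png',np.vstack([cv2.resize(a,(400,300)),cv2.resize(b,(400,300))]))
E
```

```text
t 15.1 gap 48.5 f 59.2 [609.8  10.5   3.3] [-4.6 -2.9 15.5]
held 48.44740290079085
t 21.6 gap -0.2 f 0.0 [591.5 158.3   3. ] [-0.5  0.1 -0.7]
guard False [-46.11085557 -40.02150013]
t 22.9 gap -0.0 f 0.0 [583.4 156.6 109. ] [-0.3  0.  -0.6]
```

View pics/p2.png

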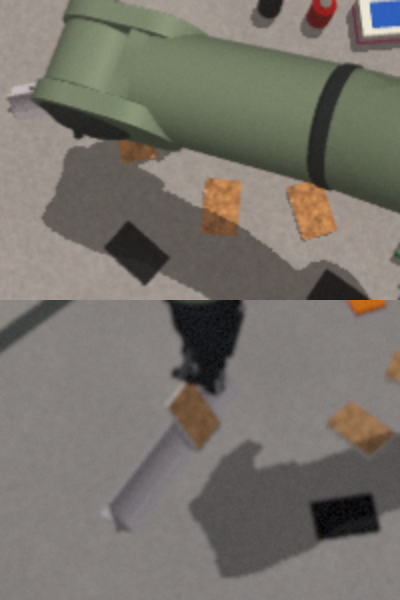

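The side view (lower panel) shows the plate leaning over the upstand edge, cork toward the robot, at about (193,415). Now I pull it over.

Run:
```python
from h import *
pull(-40); st()
movep(us(-120,-260,150),best(us(-120,-260,150),UA+np.pi/2)); open_gripper()
c=snap('top','t3'); d=snap('side','s3'); st()
print(corks(c))
cv2.imwrite('pics/p3.png',np.vstack([cv2.resize(c['image'][130:280,150:350],(400,300)),cv2.resize(d['image'][150:300,100:300],(400,300))]))
```

```text
t 25.6 gap 0.1 f 0.0 [576.2 155.3  57. ] [ 0.2 -0.7  0.3]
guard False
t 26.1 gap 0.0 f 0.0 [576.2 155.1 110.3] [ 0.2 -0.3  0.2]
t 27.9 gap 85.6 f 0.0 [561.8 -71.9 150. ] [-0.9  0.2  0.4]
[(451.4, 26.9, 82.0, 53.7, -6.0, [261, 231]), (448.3, -103.9, 82.5, 55.0, 16.6, [305, 234])]
```

View pics/p3.png

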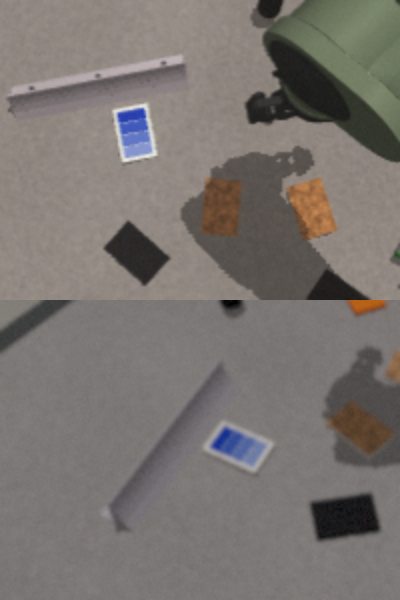

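Flip worked: blue is face up at native pixel (217,196). Next I check the tray pose and measure blue exactly.

```bash
cat >> h.py <<'E'
def face(c,ctr,r=26):
    """plate face up near world point ctr"""
    T=np.linalg.inv(c['cam_to_world']); p=T[:3,:3]@np.array([*ctr,8.])+T[:3,3]
    K=np.array([[c['fx'],0,c['cx']],[0,c['fy'],c['cy']],[0,0,1.]])
    u=cv2.projectPoints(np.array([[p[0],-p[1],-p[2]]]),np.zeros(3),np.zeros(3),K,np.array(c['dist_coeffs'],float))[0].ravel().astype(int)
    h=cv2.cvtColor(c['image'],cv2.COLOR_BGR2HSV).astype(int); m=np.zeros(h.shape[:2],np.uint8); s=np.s_[u[1]-r:u[1]+r,u[0]-r:u[0]+r]
    H=h[s]; m[s]=(H[...,2]>np.median(H[...,2])+45)|((H[...,1]>90))
    m=cv2.morphologyEx(m,cv2.MORPH_OPEN,np.ones((3,3)))
    return [q for q in rects(c,m,8) if 70<q[2]<92 and 45<q[3]<62], u
E
python3 - <<'E'
from h import *
c=load('t3'); print(face(c,us(-68,-40)[:2]), us(-68,-40))
cv2.imwrite('pics/p4.png',cv2.resize(c['image'][200:275,335:435],(800,600),interpolation=cv2.INTER_CUBIC))
E
```

```text
([(559.6, 153.1, 81.6, 54.2, 11.4, [216, 196])], array([216, 192])) [570.06442349 154.0538579    0.        ]
```

View pics/p4.png

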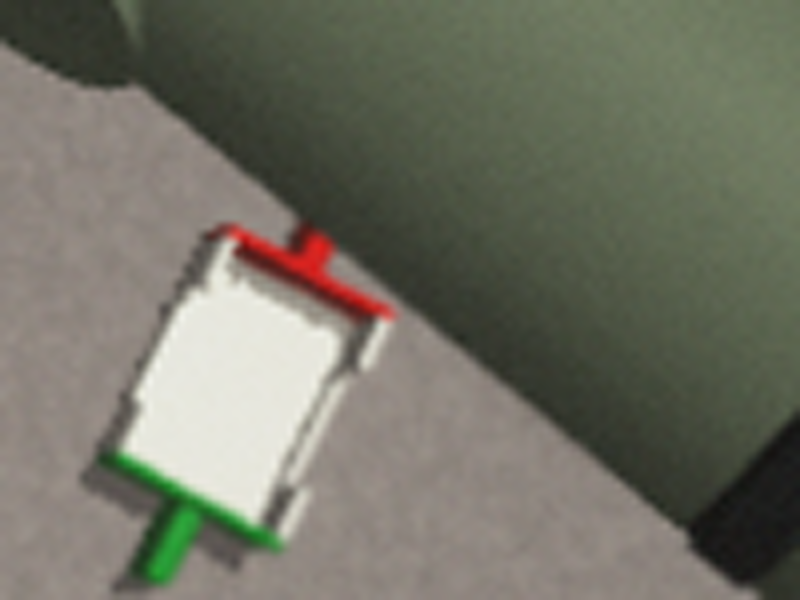

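The tray is turned round, green tab toward the robot: wall corners at (228,226), (395,314), (280,550) and (103,462). Now I compute its centre and load blue.

```bash
cat >> h.py <<'E'
def load_tray(t,a,zt,rel):
    """t tray centre xy, a = tray axis rad; rel: release TCP z"""
    e=read_state()['eef_pos']; movel([e[0],e[1],90])
    R=best([*t,90],a+np.pi/2); movep([*t,90],R); s=st()
    if s['finger_gap']<46: print('LOST'); return False
    movel([*t,rel],max_speed=100); open_gripper(); movel([*t,110]); return True
E
cat > a.py <<'E'
from h import *
c=load('t3')
f=lambda X,Y:((X+.5)/8-.5+335,(Y+.5)/8-.5+200)
w=px(c,[f(228,226),f(395,314),f(280,550),f(103,462)],33)[:,:2]
print([np.linalg.norm(w[i]-w[(i+1)%4]).round(1) for i in range(4)])
t=w.mean(0); d=w[0]+w[1]-w[2]-w[3]; a=np.arctan2(d[1],d[0]); print('tray',t,np.degrees(a),loc(S0,SA,t))
E
cat a.py - > b.py <<'E'
assert np.linalg.norm(t-sl(-157)[:2])<6
if pick(559.6,153.1,11.4):
    print(load_tray(t,a,0,17)); clamp()
    movep([480,60,200],best([480,60,200],a)); snap('top','t4'); st()
    c=load('t4'); print(corks(c)); cv2.imwrite('pics/p5.png',cv2.resize(c['image'][150:300,235:435],(800,600),interpolation=cv2.INTER_CUBIC))
E
python3 b.py
```

```text
[np.float64(66.9), np.float64(94.1), np.float64(69.1), np.float64(95.9)]
tray [ 407.25258421 -272.10157067] -29.53597609331261 [-161.3865859     2.73249626]
t 30.0 gap 48.4 f 59.1 [560.  153.1   3.3] [-3.1 -4.  17.2]
t 32.4 gap 48.0 f 61.8 [ 408.  -271.3   90.1] [-0.3  0.2 -1.7]
True
t 37.1 gap -0.2 f 0.0 [480.   59.4 199.8] [-0.2 -0.6 -0.1]
[(607.4, -184.2, 87.0, 56.3, -29.5, [330, 180])]
```

View pics/p5.png

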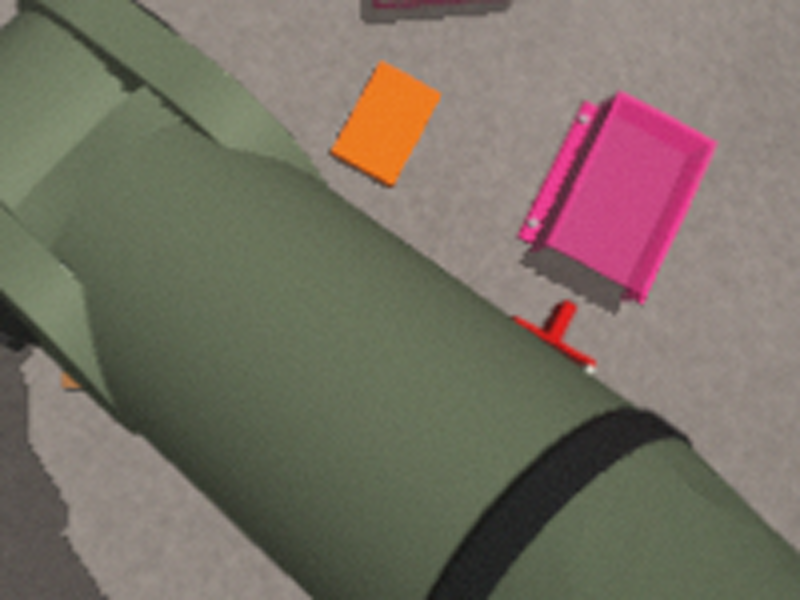

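The arm hides the tray here, so I go back to the earlier viewing pose, which keeps tray, upstand and plates clear.

```bash
cat >> h.py <<'E'
def view(out):
    movep(us(-120,-260,150),best(us(-120,-260,150),UA+np.pi/2)); c=snap('top',out); st(); print(corks(c)); return c
E
python3 - <<'E'
from h import *
c=view('t5'); cv2.imwrite('pics/p6.png',cv2.resize(c['image'][200:275,335:435],(800,600),interpolation=cv2.INTER_CUBIC))
E
```

```text
t 39.2 gap -0.4 f 0.0 [561.8 -71.7 150.1] [-0.2 -1.  -0.6]
[(451.3, 26.6, 82.0, 54.3, -6.2, [259, 233]), (448.4, -104.4, 82.5, 54.3, 16.8, [305, 234])]
```

View pics/p6.png

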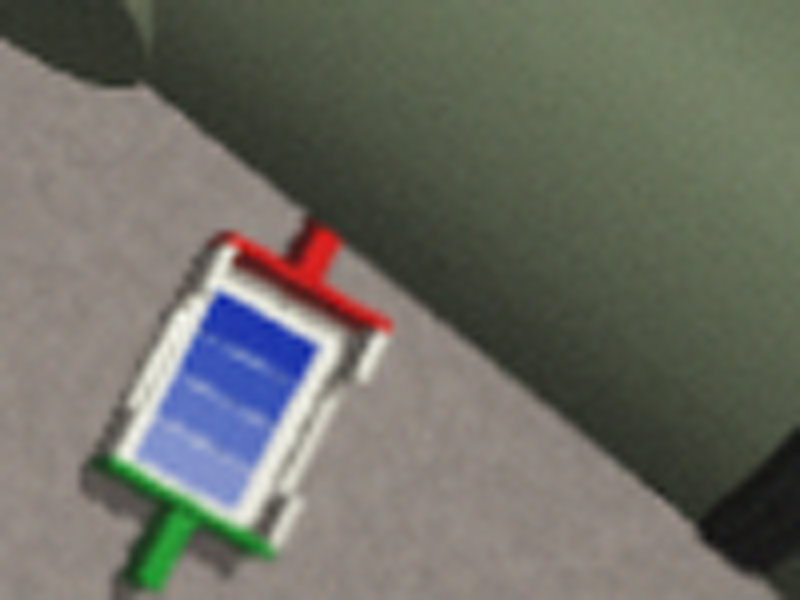

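Blue lies flat in the tray, face up. Tray corners are now (228,234), (388,326), (270,556) and (100,466). Next: second plate, full cycle.

```bash
cat >> h.py <<'E'
def flip(x,y,ang,out):
    open_gripper()
    if not pick(x,y,ang): print('pick failed'); return None
    lay(-40); push(-40); pull(-40); c=view(out); r=face(c,us(-78,-40)[:2],30)[0]; print('face',r); return r
E
python3 - <<'E'
from h import *
c=load('t5')
f=lambda X,Y:((X+.5)/8-.5+335,(Y+.5)/8-.5+200)
w=px(c,[f(228,234),f(388,326),f(270,556),f(100,466)],33)[:,:2]
t=w.mean(0); d=w[0]+w[1]-w[2]-w[3]; a=np.arctan2(d[1],d[0]); print('tray',t,np.degrees(a),loc(S0,SA,t))
np.savez('tray.npz',t=t,a=a)
r=flip(451.3,26.6,-6.2,'t6')
if r and len(r)==1:
    x,y,_,_,g,_=r[0]; open_gripper()
    if pick(x,y,g): load_tray(t,a,0,23); view('t7')
    b=load('t6')['image'][130:280,150:350]; e=load('t7')['image'][200:275,335:435]
    cv2.imwrite('pics/p7.png',np.vstack([cv2.resize(b,(400,250)),cv2.resize(e,(400,300),interpolation=2)]))
E
```

```text
tray [ 404.62092781 -270.18249586] -30.584546586179055 [-164.61651803    3.15202212]
t 41.9 gap 48.7 f 58.2 [451.7  26.5   3.1] [-4.7 -3.  21.4]
held 48.34297282956928
t 48.4 gap 0.2 f 0.0 [591.5 158.3   3. ] [-0.6 -0.9 -0.3]
guard False [-46.12843803 -40.02295553]
t 52.3 gap -0.2 f 0.0 [576.2 155.3  57. ] [ 0.4 -0.5 -0.3]
guard False
t 53.7 gap -0.2 f 0.0 [561.9 -70.2 149.8] [ 0.   0.2 -0.9]
[(448.3, -104.0, 82.5, 54.8, 16.6, [305, 234])]
face [(564.3, 153.8, 71.7, 53.7, 11.0, [215, 193])]
t 56.6 gap 48.8 f 59.2 [564.7 153.8   3.3] [-3.8 -2.8 15.9]
t 59.0 gap 48.0 f 61.8 [ 405.4 -269.3   90.1] [ 0.6  0.4 -0.6]
t 62.1 gap 85.3 f 0.0 [561.2 -73.6 149.4] [-1.4 -0.4 -0.2]
[(448.4, -104.4, 82.5, 54.3, 16.8, [305, 234])]
```

View pics/p7.png

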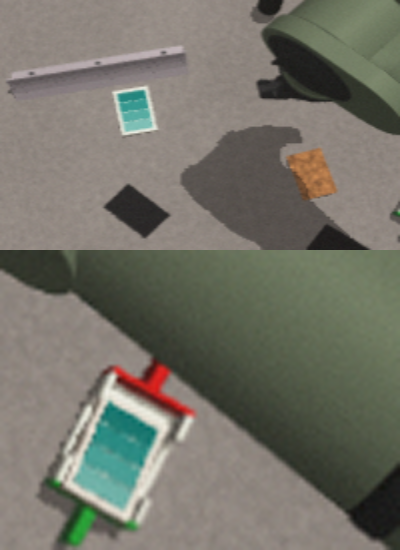

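Teal seems to overlap the green end wall; its measured length (71.7) was short, so it was gripped off-centre. I look closer.

Run:
```python
from h import *
c=load('t7'); cv2.imwrite('pics/p8.png',cv2.resize(c['image'][215:275,340:400],(600,600),interpolation=cv2.INTER_CUBIC))
z=lambda p:px(c,[p])[0].round(1)
f=lambda X,Y:((X+.5)/8-.5+335,(Y+.5)/8-.5+200)
for s in np.linspace(0,1,8): # along axis from red to green fin
    p=f(310-130*s,290+240*s); print(np.round(p,1),z(p))
```

```text
[373.3 235.8] [ 441.4 -293.9   35.1]
[371.  240.1] [ 430.5 -294.2   11.7]
[368.7 244.4] [ 417.6 -282.5   25.4]
[366.3 248.7] [ 405.3 -272.9   32.7]
[364. 253.] [ 393.3 -266.    31.7]
[361.7 257.2] [ 381.3 -257.4   36.5]
[359.4 261.5] [ 369.5 -248.5   42.8]
[357.1 265.8] [ 357.5 -246.    26.9]
```

View pics/p8.png

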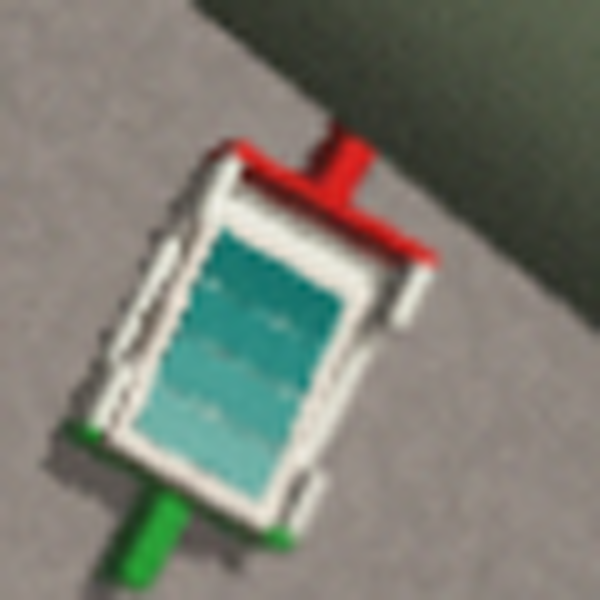

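Confirmed: teal leans on the green end wall. I nudge it toward the red end with closed fingers above wall height.

```bash
cat > n.py <<'E'
from h import *
c=load('t7')
f=lambda X,Y:((X+.5)/10-.5+340,(Y+.5)/10-.5+215)
w=px(c,[f(237,145),f(438,262),f(290,545),f(70,430)],33)[:,:2]
print([np.linalg.norm(w[i]-w[(i+1)%4]).round(1) for i in range(4)])
t=w.mean(0); d=w[0]+w[1]-w[2]-w[3]; a=np.arctan2(d[1],d[0]); print('tray',t,np.degrees(a),loc(S0,SA,t))
np.savez('tray.npz',t=t,a=a)
clamp(); R=best(fr(t,a,-75,0,90),a+np.pi/2); movep(fr(t,a,-75,0,90),R); movel(fr(t,a,-75,0,37)); print(movel(fr(t,a,-52,0,37),max_speed=40,guard=8)); st()
movel(fr(t,a,-75,0,37)); movel(fr(t,a,-75,0,110)); c=view('t8')
g=lambda X,Y:((X+.5)/8-.5+335,(Y+.5)/8-.5+200)
print([px(c,[g(310-130*s,290+240*s)])[0][2].round(0) for s in np.linspace(0,1,8)])
cv2.imwrite('pics/p9.png',cv2.resize(c['image'][215:275,340:400],(600,600),interpolation=cv2.INTER_CUBIC))
E
python3 n.py
```

```text
[np.float64(65.8), np.float64(91.6), np.float64(69.4), np.float64(95.0)]
tray [ 404.33240419 -270.31523679] -31.542176356964276 [-164.80585011    2.8970331 ]
False
t 65.2 gap 0.1 f 0.0 [ 359.9 -243.    37. ] [ 1.3 -0.2  0.2]
t 67.2 gap 0.3 f 0.0 [561.  -73.3 149.5] [ 0.   0.  -0.1]
[(473.1, -126.7, 82.6, 55.5, 17.1, [312, 226])]
[np.float64(30.0), np.float64(23.0), np.float64(23.0), np.float64(21.0), np.float64(23.0), np.float64(20.0), np.float64(19.0), np.float64(29.0)]
```

View pics/p9.png

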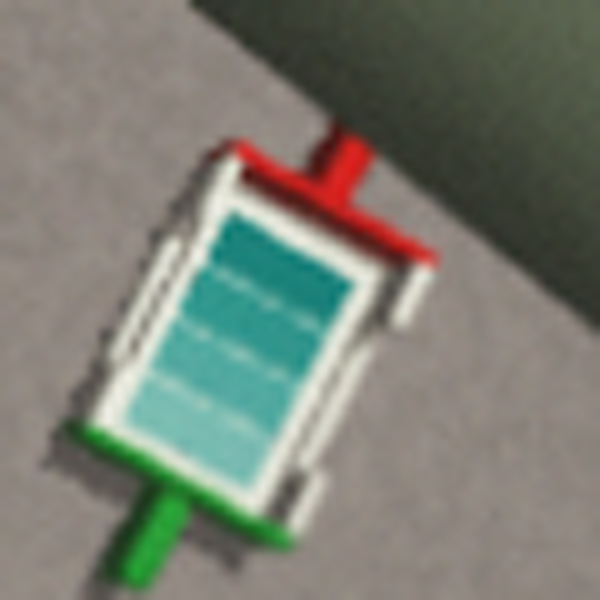

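Teal now lies flat at z≈21, face up, with the green wall fully visible. The last plate was knocked to (473,-127); I flip it from there.

```bash
sed -i "s/    m=cv2.morphologyEx(m,cv2.MORPH_OPEN,np.ones((3,3)))\n//" h.py
python3 - <<'E'
s=open('h.py').read()
s=s.replace("    m=cv2.morphologyEx(m,cv2.MORPH_OPEN,np.ones((3,3)))\n","    m=cv2.morphologyEx(m,cv2.MORPH_CLOSE,np.ones((3,3)))\n")
open('h.py','w').write(s)
E
python3 - <<'E'
from h import *
print('check t6',face(load('t6'),us(-78,-40)[:2],30)[0])
r=flip(473.1,-126.7,17.1,'t9')
d=load('t9')['image']; cv2.imwrite('pics/p10.png',cv2.resize(d[160:235,170:270],(800,600),interpolation=cv2.INTER_CUBIC))
E
```

```text
check t6 [(559.8, 152.9, 81.8, 54.2, 11.4, [216, 195])]
t 69.7 gap 48.7 f 58.5 [ 473.5 -126.9    3.1] [-4.7 -1.  19.7]
held 48.14864313063916
t 76.7 gap 0.3 f 0.0 [591.5 158.3   3. ] [ 0.1 -0.9  0.1]
guard False [-46.1097519 -40.0463919]
t 80.5 gap 0.3 f 0.0 [576.2 155.3  57. ] [-0.7  0.3 -0.6]
guard False
t 82.0 gap 0.1 f 0.0 [561.9 -70.2 149.8] [ 0.2  0.3 -0.5]
[]
face [(559.4, 153.3, 81.2, 54.3, 11.4, [216, 196])]
```

View pics/p10.png

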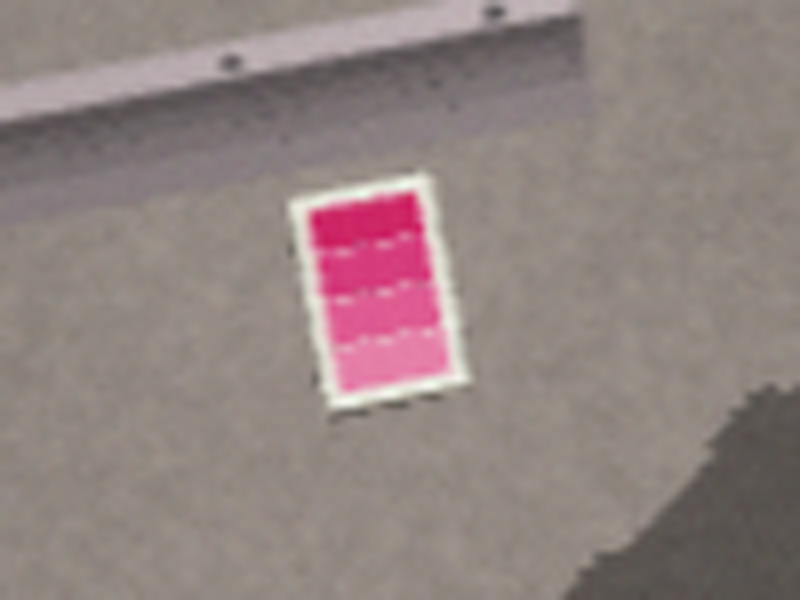

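Magenta is face up at (378,291), full size measured. Loading it.

Run:
```python
from h import *
T=np.load('tray.npz'); t,a=T['t'],float(T['a'])
open_gripper()
if pick(559.4,153.3,11.4): print(load_tray(t,a,0,27))
c=view('t10'); g=lambda X,Y:((X+.5)/8-.5+335,(Y+.5)/8-.5+200)
print([px(c,[g(310-130*s,290+240*s)])[0][2].round(0) for s in np.linspace(0,1,8)])
cv2.imwrite('pics/p11.png',cv2.resize(c['image'][215:275,340:400],(600,600),interpolation=cv2.INTER_CUBIC))
```

```text
t 84.9 gap 48.7 f 59.1 [559.8 153.4   3.3] [-2.9 -3.5 15.8]
t 87.3 gap 48.2 f 61.8 [ 405.1 -269.5   90.1] [ 0.7  0.6 -0.9]
True
t 90.3 gap 85.1 f 0.0 [561.2 -73.6 149.4] [ 0.5 -0.7  0.1]
[]
[np.float64(34.0), np.float64(29.0), np.float64(28.0), np.float64(29.0), np.float64(31.0), np.float64(32.0), np.float64(28.0), np.float64(27.0)]
```

View pics/p11.png

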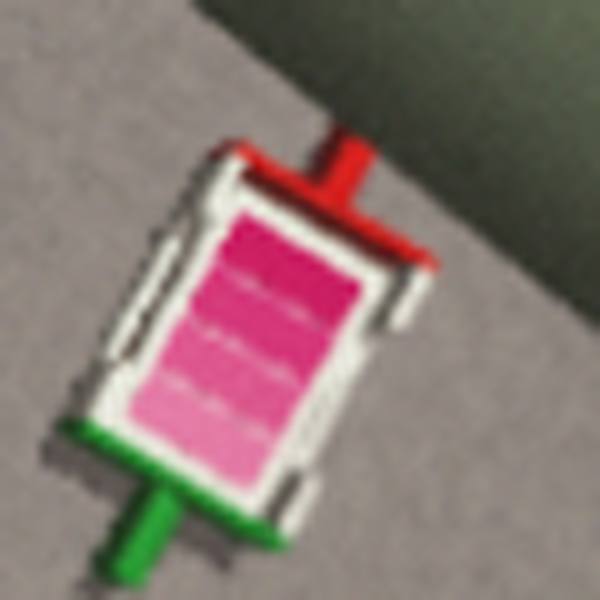

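All three are stacked flat with magenta on top, and the green wall and fin at (125,580)–(173,490) are clear. Now I grip the green tab, align and push home.

Run:
```python
from h import *
c=load('t10'); f=lambda X,Y:((X+.5)/10-.5+340,(Y+.5)/10-.5+215)
w=px(c,[f(237,143),f(437,266),f(288,545),f(66,427)],33)[:,:2]
t=w.mean(0); d=w[0]+w[1]-w[2]-w[3]; a=np.arctan2(d[1],d[0]); print('tray',t,np.degrees(a),loc(S0,SA,t))
fin=px(c,[f(173,490),f(125,580)],28)[:,:2]; print('fin in tray',[loc(t,a,p).round(1) for p in fin])
p=fr(t,a,-65,0,90); R=best(p,a+np.pi/2)
y=R[:,1]; sg=np.sign(y@down(SA+np.pi/2)[:,1]); RS=down(SA+(np.pi/2 if sg>0 else -np.pi/2))
open_gripper(); movep(p,R); movel(fr(t,a,-65,0,6)); clamp(); s=st()
if 6<s['finger_gap']<14:
    x0=loc(S0,SA,s['eef_pos'])[0]; print(x0)
    movel(sl(x0,0,6),frame=RS,max_speed=40); st()
    g=movel(sl(-130,0,6),max_speed=60,guard=20); st(); print('g1',g)
    if not g:
        g=movel(sl(-77,0,6),max_speed=40,guard=20); s=st(); print('g2',g,loc(S0,SA,s['eef_pos']))
```

```text
tray [ 404.40294454 -269.81446765] -32.123867209467264 [-164.98445702    3.37015597]
fin in tray [array([-47.4,  -0.8]), array([-76.2,  -1.6])]
t 93.0 gap 8.7 f 59.2 [ 349.4 -235.4    6.2] [-1.8 -0.6  8.1]
-229.72991501914765
t 93.3 gap 8.7 f 59.5 [ 346.2 -241.8    6.2] [-1.4 -0.1  5.3]
t 95.1 gap 9.2 f 59.9 [ 433.3 -289.2    6.3] [-4.   1.2 10. ]
g1 False
t 96.4 gap 8.9 f 59.7 [ 478.2 -313.8    6.3] [-2.3 -0.3  8.6]
g2 True [-79.13709504   0.24471141]
```

Run:
```python
from h import *
open_gripper(); e=read_state()['eef_pos']; movel([e[0],e[1],150]); c=view('t11')
d=snap('side','s11')
cv2.imwrite('pics/p12.png',np.hstack([cv2.resize(c['image'][165:240,340:440],(400,300),interpolation=2),cv2.resize(d['image'][90:157,285:375],(400,300),interpolation=2)]))
```

```text
t 99.3 gap 85.3 f 0.0 [561.6 -73.7 149.7] [-0.1 -0.7 -0.4]
[]
```

View pics/p12.png

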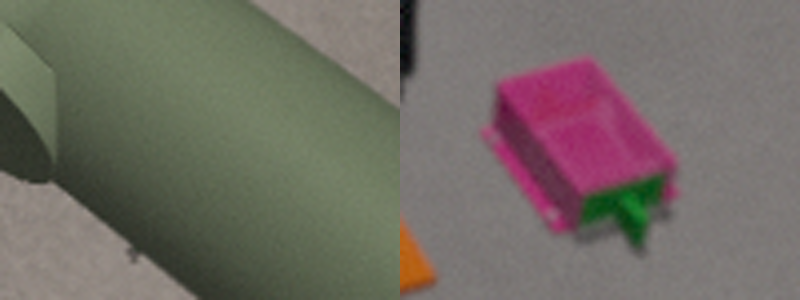

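The side view shows the tray in the sleeve, green end at the mouth. I push once more on the fin's end to be sure, then measure with the arm out of the way.

Run:
```python
from h import *
clamp(); p=sl(-130,0,100); movep(p,best(p,SA+np.pi/2)); movel(sl(-130,0,12)); g=movel(sl(-100,0,12),max_speed=30,guard=15); s=st(); print(g,loc(S0,SA,s['eef_pos']))
movel(sl(-135,0,12)); movel(sl(-135,0,150)); goto_joints([1.128,0.521,-0.036,1.599,0.021,1.021,-0.113]); c=snap('top','t12'); st()
cv2.imwrite('pics/p13.png',cv2.resize(c['image'][165:240,340:440],(800,600),interpolation=cv2.INTER_CUBIC))
```

```text
t 103.0 gap -0.4 f 4.6 [ 458.7 -303.3   11.8] [-7.9  4.7  5.9]
False [-1.01218984e+02  5.93929334e-02]
t 106.0 gap 0.2 f 0.0 [ 228.3 -581.5  230.6] [ 0.6 -0.7 -0.4]
```

View pics/p13.png

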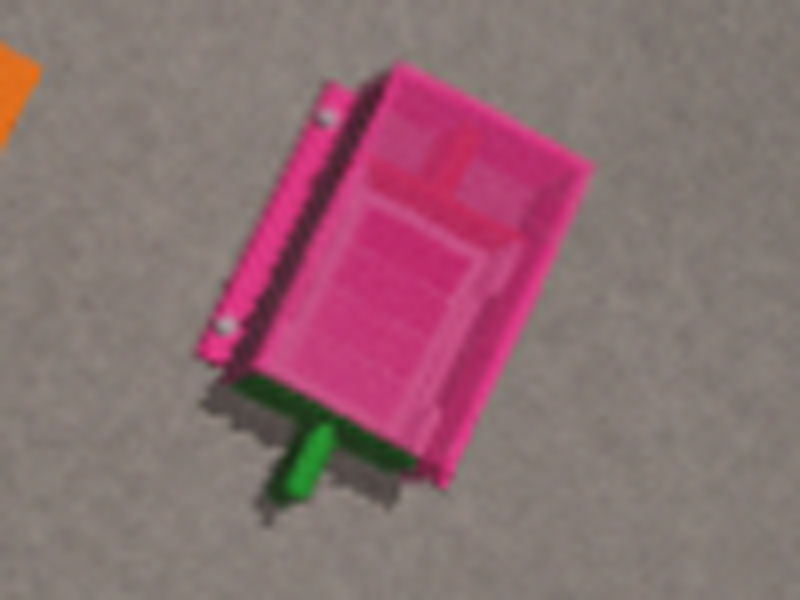

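Run:
```python
from h import *
c=load('t12'); f=lambda X,Y:((X+.5)/8-.5+340,(Y+.5)/8-.5+165)
for n,p,z in [('green tip',(290,497),28),('green wall base',(330,425),28),('red tip',(467,125),28),('red wall outer top',(445,200),33)]:
    print(n,loc(S0,SA,px(c,[f(*p)],z)[0]).round(1))
s=px(c,[f(*p) for p in [(400,62),(594,165),(450,487),(250,375)]],41); L=np.array([loc(S0,SA,q) for q in s]); print('sleeve corners',L.round(1),L.mean(0))
```

```text
green tip [-92.4   3.1]
green wall base [-61.9   1.5]
red tip [63.1  4. ]
red wall outer top [31.8  0.7]
sleeve corners [[ 67.3  39.1]
 [ 67.7 -40.5]
 [-64.5 -43.1]
 [-63.2  38.1]] [ 1.80992931 -1.60612259]
```

Relative to the sleeve corners, the green tip is at -94 mm (-95 expected) and the red tip at +61 mm (+60 expected), so the tray is home against the stop. Handing in.

```bash
python3 -c "
from h import *
print(finish_job())"
```

```text
the job is handed in; nothing more can be done
None
```

The blue, teal and magenta plates are flipped and stacked face up in the tray, which is against the stop in the sleeve with the green tab outward; I handed the job in at about 106 s and got no verdict back.

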